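# Reset two cartridges in a sequencing dock with a probe

### The arm

A 7-joint arm with a two-finger parallel gripper is mounted at the origin on the work surface. World frame = base frame: x ahead of the robot, y to its left, z up, the work surface at z = 0. Lengths are in m, angles in rad, forces in N, time in s.
With the tool pointing down it reaches from about 0.4 to 0.9 m from the base axis. Payload 5.5 kg.
Tool frame: the origin (TCP) lies midway between the tips of the shut fingers; the grasp point (between the pads) lies 19 mm behind it (manip.grip_depth is the distance from the TCP to the grasp point, in m); z points along the fingers, y is the line along which they close (so a half turn about z gives the same grasp; the last joint's range is limited). The gripper opens to 92 mm and grips with 3 to 60 N. Pads are 19 mm wide; open, the fingers measure 130 mm over their backs; the gripper's body (75 mm by 190 mm) begins 47 mm behind the grasp point.
Start: joints at [-0.969, 0.501, -0.427, 1.55, 0.221, 1.138, -0.21], TCP at [0.216, 0.613, 0.204] pointing down, gripper open.
Joint ranges: [-2.88, 2.88], [-0.31, 2.03], [-1.54, 1.56], [0.2, 2.42], [-1.41, 4.55], [0.19, 2.02], [-2.57, 2.57]. Speed limits (rad/s): [2.57, 2.57, 3.14, 3.14, 3.14, 3.14, 3.14].

### API

Orientations are given as a unit quaternion [x, y, z, w].
In Python, from bench import manip, effector, viewer gives the robot as it stands. Calls block until the motion is done:
- manip.move_pose(position, orientation): joint-space move of the TCP to a pose.
- manip.servo_line(position, ori=None, vel=0.15): straight line of the TCP; ori=None keeps the orientation; vel is the mean speed in m/s.
- manip.movej(angles): joint-space move.
- effector.open_jaws() and effector.close(f_grip=None): open the fingers fully, or close them until they stop; f_grip is the grip in N (None keeps the last).
- manip.sleep(seconds).
- manip.solve_ik(position, orientation): joint angles nearest the present ones, or None.
- viewer.get_image(name): name is "side" or "top"; returns the picture (480x640x3 uint8, red, green, blue); there is no depth.
- viewer.get_calibration(name): a dict with "vfov" (degrees; the focal length in pixels is half the picture's height over the tangent of half this angle, whatever the lens; pixels are square), "cx", "cy" (the principal point, pixels), "eye" and "attitude" of the camera in the world. Camera axes: x right, y down, z forward; pixel columns grow to the right and rows downward; lengths in m; the calibration is good to about 2 mm. A picture is of the moment at which its call begins. get_calibration takes no time and is no camera call.
A pose or a line that the arm cannot do raises manip.PlanningError and nothing moves.
- manip.hand_in(): hands the job in; it is judged then, once.
Readings, each from a call of its own:
- manip.current_clock(): time.
- manip.current_q(): joint angles.
- manip.current_joint_velocities(): joint speeds.
- manip.current_tau(): joint torques, N m.
- manip.current_tool_pos(): TCP position.
- manip.current_tcp_rot(): TCP orientation.
- manip.current_force(): force on the tool from outside, world axes, zero at the start.
- manip.current_wrist_torque(): the same for the moment, N m.
- manip.current_finger_gap(): finger opening in m.
- manip.current_gripper_force(): force on a finger pad.
Only numpy, scipy, OpenCV 4.12 (cv2) and the standard library are available. Lean on these libraries where they do the work, as an engineer would, in place of code of your own. Each camera call takes 0.05 s, during which the arm holds its last target. There are 200 camera calls.

### The job

Push the dock's clear cover fully back by its lip, then pull the round-handled probe up out of the tool rack and, with its tip, press the recessed pin of the wide cartridge all the way down for about half a second, then do the same to the pin of the short cartridge. Finally stand the probe tip-down in the beaker and let go, leaving the cover open. Do not press the narrow cartridge's pin, keep the beaker upright, and leave the scraper in the rack, the bottle and the tip box where they are.

Things in the scene. Friction and masses are not known exactly. Their poses are not given: they have to be found in the camera images.
- dock: Fixed benchtop dock, 260 (x) x 240 (y) mm, black base with an aluminium top frame, frame top at 80 mm. Origin: centre of its underside; x points from its front (robot side) to its back, z up. Its open bay (x from -110 to 0 mm, y from -98 to 98 mm, floor at 60 mm) holds three grey cartridges side by side along y, in changing order. Clear cover over the bay.
- cover (a joint): Clear cover, a 110 x 212 x 4 mm plate on top of the dock that slides along the dock's +x (away from the robot): 0 = closed over the bay, 0.1 m = fully back (end stop), bay fully uncovered. Starts at 0 to 0.02 m. It stays where it is left and takes about 2 N to push.
- cover_lip (a point): Top centre of the front (robot-side) face of the cover's upright grey lip. The lip is 8 mm thick in x, 120 mm long in y, and stands about 22 mm above the cover plate (its top at 107 mm). Moves with the cover; axes like the dock's. The plate runs only 1 mm further to the front than this face.
- wide_well (a point): Centre of the mouth of the round well of the wide cartridge (84 x 54 mm in dock x, y; two big windows). The well is 21 mm across; the top of the cartridge is 78 mm above the table. The 16 mm steel spring pin in it has its top 8 mm below the mouth. Axes like the dock's.
- short_well (a point): The same for the short cartridge (46 x 54 mm in dock x, y; two thin strip windows). Same well and pin.
- narrow_well (a point): The same for the narrow cartridge (84 x 32 mm in dock x, y; two small square windows). Same well and pin. Not to be pressed.
- wide_pin (a joint): Spring pin of the wide cartridge: 0 = up, 0.005 m = fully down (stop). About 1 N to start, 3.5 N fully down; springs back up.
- short_pin (a joint): Spring pin of the short cartridge, same as wide_pin.
- narrow_pin (a joint): Spring pin of the narrow cartridge, same as wide_pin.
- rack: Fixed white block, 130 (x) x 50 (y) x 100 (z) mm, with two upright 17 mm bores at x = -35 and +35 mm. Origin: centre of its underside, z up. One bore holds the probe, the other the scraper (either way round).
- probe: Loose probe, 40 to 85 g, 174 mm long: steel shaft 8 mm thick (6 mm at the tip) from 0 to 90 mm, round finger guard 28 mm across from 90 to 94 mm, round grey handle 16 mm thick from 94 to 174 mm. Origin at the tip, z along the probe to the handle's end. It hangs upright in its bore with the guard flat on the rack's top (tip 10 mm above the table, handle top at 184 mm).
- probe_tip (a point): The probe's tip (its origin).
- probe_grip (a point): Middle of the probe's handle on its axis, 140 mm from the tip; z along the probe.
- scraper: Loose steel scraper in the other bore, same shaft and guard as the probe but with a thin stem and flat 26 x 4 mm blade at the top, top at 190 mm above the table. Origin at its lower end. Leave alone.
- beaker: Loose white open beaker, 74 mm outside, 68 mm inside diameter, 100 mm high, inner floor 5 mm up, 0.4 kg. Origin: centre of its underside, z up.
- bottle: Amber bottle, 56 mm across, 110 mm high, standing on the table; bystander. Origin: centre of its underside.
- tipbox: White box with clear lid, 80 x 110 x 62 mm, on the table; bystander. Origin: centre of its underside.
There are look-alikes about, which are no part of the job. What is shaped like the rack but pink is not meant.

How it is judged:
By the outcome, as a careful person would: the job done as asked, in the order asked, and still so for the second after the job is handed in, with the robot touching nothing.
It also fails if it takes over 61 s, if anything falls off the work surface, if the arm or the gripper's body presses on something with over 40 N, if the wrist force passes 120 N, or if a joint passes its speed limit or range.

## Working session

There is one attempt and no reset: what is moved stays moved. The work goes in short steps, each a Python script; the robot and the scene stay as the last script left them, time stands still between calls to the robot, and variables do not carry over. Pictures are saved under pics/ and viewed, at most 12 in all, crops included, and the job is handed in when it is done.

```bash
mkdir -p pics; ls; python3 - <<'E'
from bench import manip, effector, viewer
import cv2
for n in ("side","top"):
    cv2.imwrite(f"pics/{n}0.png",viewer.get_image(n)[:,:,::-1]); print(n,viewer.get_calibration(n))
print(manip.current_clock(),manip.current_tcp_rot())
E
```

```text
pics
side {'vfov': 52.60235000583279, 'cx': 323.8761111414056, 'cy': 245.36369740100156, 'eye': array([-0.12670107, -0.60315422,  0.75831307]), 'attitude': array([ 0.82843726, -0.33908568,  0.17238416, -0.4110916 ])}
top {'vfov': 52.39661655259354, 'cx': 316.90074482154716, 'cy': 243.56632218286978, 'eye': array([ 4.16428495e-01, -7.54097779e-04,  1.17510285e+00]), 'attitude': array([-0.70580609,  0.70660983, -0.04136361,  0.02879868])}
0.1 [ 1.68589943e-01  9.85685876e-01 -8.67204677e-04 -1.79674107e-04]
```

View pics/side0.png

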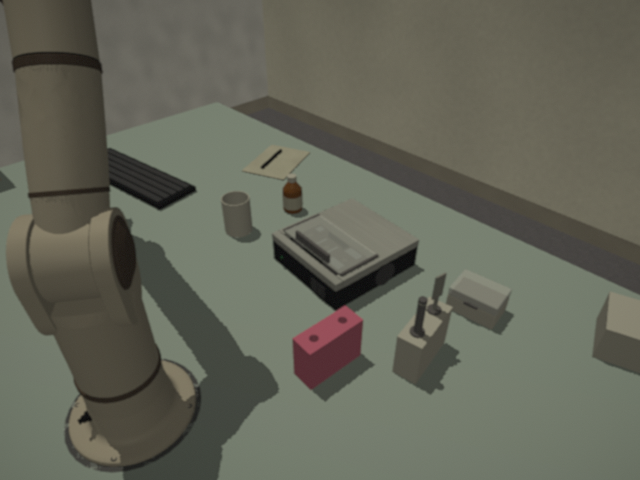

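View pics/top0.png

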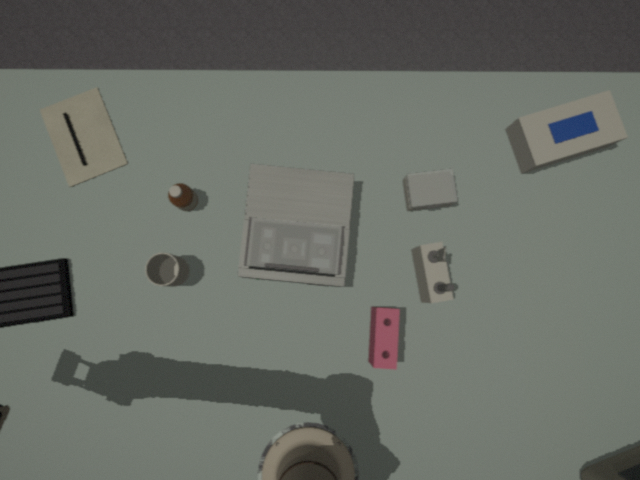

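Side view: dock around (345,250), the rack with round-handled probe at (421,315) and the scraper at (438,293), beaker at (237,214), pink decoy at (328,346). Top view: dock at (298,224), rack at (436,272), beaker at (165,269). I'll enlarge these areas.

```bash
cat > h.py <<'E'
import numpy as np, cv2
from scipy.spatial.transform import Rotation as R
from bench import manip, effector, viewer
def cam(n):
    c=viewer.get_calibration(n); f=240/np.tan(np.radians(c['vfov']/2))
    return c['eye'],R.from_quat(c['attitude']).as_matrix(),f,c['cx'],c['cy']
def ray(n,u,v):
    e,A,f,cx,cy=cam(n); return e,A@np.array([(u-cx)/f,(v-cy)/f,1])
def at(n,u,v,z):
    e,d=ray(n,u,v); return e+d*(z-e[2])/d[2]
def proj(n,p):
    e,A,f,cx,cy=cam(n); q=A.T@(np.asarray(p)-e); return np.array([cx+f*q[0]/q[2],cy+f*q[1]/q[2]])
def tri(a,b):
    (e,d),(g,h)=ray('top',*a),ray('side',*b)
    d=d/np.linalg.norm(d);h=h/np.linalg.norm(h)
    s,t=np.linalg.lstsq(np.c_[d,-h],g-e,rcond=None)[0]
    p,q=e+s*d,g+t*h
    return (p+q)/2,np.linalg.norm(p-q)*1e3
def crop(img,x,y,w,h,k):
    c=cv2.resize(img[y:y+h,x:x+w],None,fx=k,fy=k,interpolation=cv2.INTER_CUBIC)
    c=np.clip(c.astype(float)*1.5,0,255).astype(np.uint8)
    for i in range(0,w,10):
        cv2.line(c,(i*k,0),(i*k,4 if i%50 else 12),(0,0,255),1)
    for i in range(0,h,10):
        cv2.line(c,(0,i*k),(4 if i%50 else 12,i*k),(0,0,255),1)
    return c
E
python3 - <<'E'
from h import *
t=cv2.imread('pics/top0.png');s=cv2.imread('pics/side0.png')
cv2.imwrite('pics/c1.png',crop(t,230,155,135,140,4))
b=np.zeros((600,800,3),np.uint8)
b[:600,:440]=crop(t,400,160,88,150,4)[:600,:440] if 0 else cv2.copyMakeBorder(crop(t,400,160,88,150,4),0,0,0,88,cv2.BORDER_CONSTANT)
b[:600,360:760]=crop(s,385,265,80,120,5)
cv2.imwrite('pics/c2.png',b)
b=np.zeros((600,800,3),np.uint8)
b[:, :640]=crop(s,265,190,160,150,4)
b[:240,640:]=crop(t,145,245,40,60,4)
b[300:540,640:]=crop(s,217,185,40,60,4)
cv2.imwrite('pics/c3.png',b)
print(proj('top',[.216,.613,.204]),proj('top',[0,0,0]),proj('side',[0,0,0]))
E
```

```text
[-11.85532666 397.84120584] [307.9473146 473.1470891] [134.12253332 408.20268827]
```

View pics/c1.png

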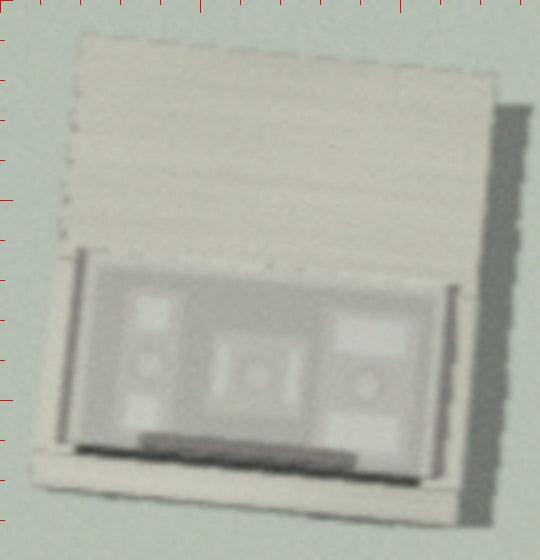

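View pics/c2.png

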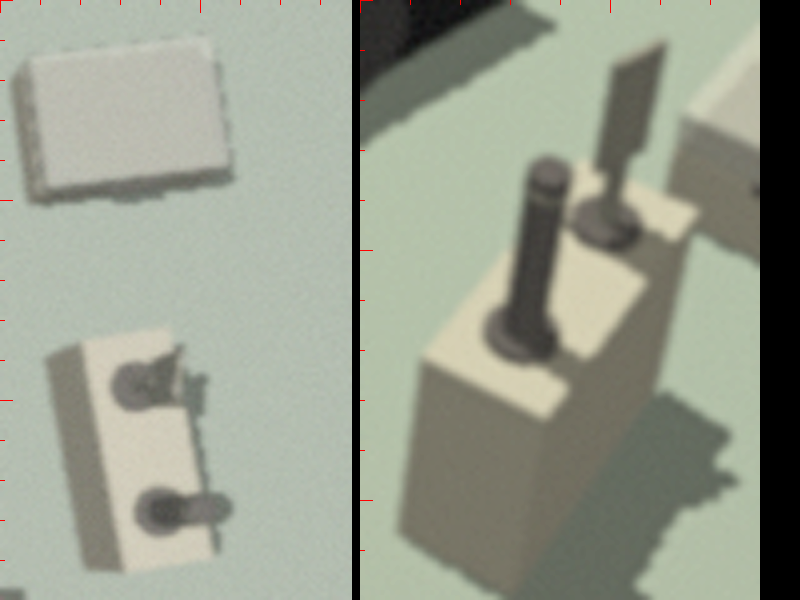

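View pics/c3.png

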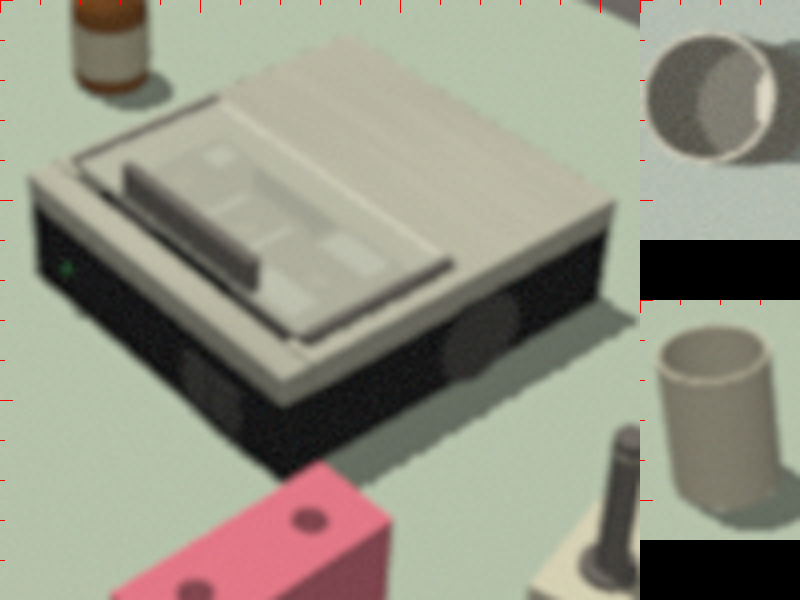

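Crops show, with top view pixels first: wells from left to right narrow (267,246), short (294.3,249.3), wide (322,251.8). Probe guard is at (440,287.5) and handle top at (453.8,287), side (417.2,331.4) and (422.8,299). Beaker rim centre is at (162.8,269.3), side (235.8,198.3).

```bash
python3 - <<'E'
from h import *
np.set_printoptions(precision=4,suppress=True)
P=dict(FL=((238,276.7),(272.5,235)),FR=((344.5,286.2),(336.7,284.5)),BR=((353.7,173.7),(418.7,240.7)),BL=((250.5,163.5),(351.2,199.2)),
 guard=((440,287.5),(417.2,331.4)),htop=((453.7,287),(422.8,299)),beaker=((162.7,269.2),(235.7,198.2)),
 sguard=((434,256.5),(434,309.5)))
for k,(a,b) in P.items(): print(k,*tri(a,b))
c=[at('top',*P[k][0],.08) for k in('FL','FR','BR','BL')]
print('dims',[np.linalg.norm(c[i]-c[i-1]) for i in range(4)])
for k,a in dict(FL=(238,276.7),FR=(344.5,286.2),BR=(353.7,173.7),BL=(250.5,163.5)).items(): print(k,at('top',*a,.08))
for k,a in dict(narrow=(267,246),short=(294.2,249.2),wide=(322,251.7)).items(): print(k,at('top',*a,.078))
print('lip',at('top',264.5,265.75,.107),at('top',318.75,271.25,.107))
print('lipside',at('side',295.5,230.7,.107),at('side',329.5,257.3,.107))
print('guard',at('top',440,287.5,.104),at('side',417.2,331.4,.104),'htop',at('top',453.7,287,.184),at('side',422.8,299,.184))
print('bk',at('top',162.7,269.2,.1),at('side',235.7,198.2,.1))
rc=[(420.5,246),(442.5,242),(453,299),(430.5,303)]
print('rack',*[at('top',*a,.1) for a in rc])
E
```

```text
FL [0.4533 0.1554 0.0736] 5.21090358328683
FR [ 0.4306 -0.0829  0.0806] 2.918923615513673
BR [ 0.6882 -0.106   0.0739] 0.9564556840730957
BL [0.7111 0.1321 0.0741] 0.4290688797949339
guard [ 0.4265 -0.2913  0.102 ] 1.2782202872323458
htop [ 0.425  -0.2945  0.1861] 3.7182887780001406
beaker [0.4685 0.3172 0.0993] 3.3511847995504698
sguard [ 0.4949 -0.2799  0.1022] 1.562667793691242
dims [np.float64(0.25974259581646997), np.float64(0.23911505096893346), np.float64(0.25791827809589957), np.float64(0.23743911695948675)]
FL [0.4511 0.1562 0.08  ]
FR [ 0.4295 -0.082   0.08  ]
BR [ 0.6864 -0.105   0.08  ]
BL [0.7097 0.1313 0.08  ]
narrow [0.5202 0.0922 0.078 ]
short [0.5129 0.0309 0.078 ]
wide [ 0.5072 -0.0319  0.078 ]
lip [0.4741 0.0948 0.107 ] [ 0.4619 -0.0238  0.107 ]
lipside [0.4759 0.0926 0.107 ] [ 0.462  -0.0321  0.107 ]
guard [ 0.426  -0.2902  0.104 ] [ 0.4253 -0.2926  0.104 ] htop [ 0.4263 -0.2966  0.184 ] [ 0.4255 -0.2923  0.184 ]
bk [0.4671 0.3181 0.1   ] [0.4689 0.3149 0.1   ]
rack [ 0.518  -0.2503  0.1   ] [ 0.5269 -0.2997  0.1   ] [ 0.4008 -0.3194  0.1   ] [ 0.3922 -0.2694  0.1   ]
```

```bash
cat >> h.py <<'E'
np.set_printoptions(precision=4,suppress=True)
YD=np.radians(-5.15); EX=np.array([np.cos(YD),np.sin(YD),0])
def q(deg):
    t=np.radians(deg)/2; return [np.cos(t),np.sin(t),0,0]
E
python3 - <<'E'
from h import *
lip=np.array([.4685,.033,0])
effector.close(20)
o=q(174.85)
p=lip-EX*.035
manip.move_pose(p+[0,0,.2],o); manip.servo_line(p+[0,0,.093],vel=.2)
f0=manip.current_force(); print(manip.current_clock(),manip.current_q(),manip.current_tool_pos(),f0)
manip.servo_line(p+EX*.095+[0,0,.093],vel=.1)
print(manip.current_clock(),manip.current_force()-f0)
d=.095
while d<.14:
    d+=.003; manip.servo_line(p+EX*d+[0,0,.093],vel=.06)
    f=(manip.current_force()-f0)@EX; print(round(d,3),round(f,1),end='; ')
    if f<-9: break
print(manip.current_clock(),manip.current_tool_pos())
tp=manip.current_tool_pos()
manip.servo_line(tp-EX*.02,vel=.1); manip.servo_line(tp-EX*.02+[0,0,.12],vel=.25)
cv2.imwrite('pics/top1.png',viewer.get_image('top')[:,:,::-1]);cv2.imwrite('pics/side1.png',viewer.get_image('side')[:,:,::-1])
print(manip.current_clock())
E
```

```text
4.4333 [-0.0839  0.2559 -0.0693  2.1733  0.0266  0.7129  1.3105] [0.4342 0.0366 0.0934] [ 0.8217 -0.4254  0.7556]
5.5333 [-1.4208 -0.2405 -0.532 ]
0.098 -1.1; 0.101 -1.3; 0.104 -0.4; 0.107 -0.9; 0.11 -0.7; 0.113 -0.6; 0.116 -0.1; 0.119 -1.3; 0.122 -0.8; 0.125 -1.1; 0.128 -1.1; 0.131 -0.2; 0.134 0.1; 0.137 -1.3; 0.14 -1.5; 9.2833 [0.5734 0.0236 0.093 ]
10.3667
```

```bash
python3 - <<'E'
from h import *
t=cv2.imread('pics/top1.png');s=cv2.imread('pics/side1.png')
b=np.zeros((600,800,3),np.uint8)
b[:560,:400]=crop(t,240,155,100,140,4)[:, :400]
b[:480,400:]=crop(s,265,190,100,120,4)
cv2.imwrite('pics/c4.png',b)
E
```

```text
(no output)
```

View pics/c4.png

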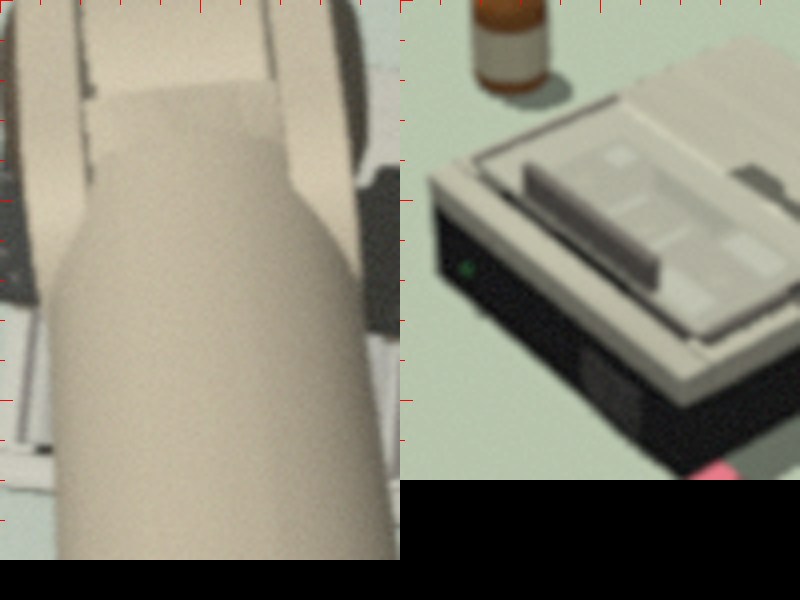

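The cover hasn't moved: the lip is still at its old place (side about (312,244)). I'll check where the gripper really is.

```bash
python3 - <<'E'
from h import *
s=viewer.get_image('side')[:,:,::-1]
tp=manip.current_tool_pos(); print(tp,proj('side',tp),manip.current_tcp_rot(),manip.current_finger_gap(),manip.current_q())
s=s.copy(); u=proj('side',tp).astype(int); cv2.circle(s,tuple(u),4,(0,0,255),1)
cv2.imwrite('pics/side2.png',s)
E
```

```text
[0.5523 0.0252 0.2114] [340.5624 190.6389] [ 0.0449  0.999  -0.0002 -0.0015] 0.0007059868892458025 [-0.0513  0.2914 -0.0519  1.7981  0.017   1.0556  1.3715]
```

View pics/side2.png

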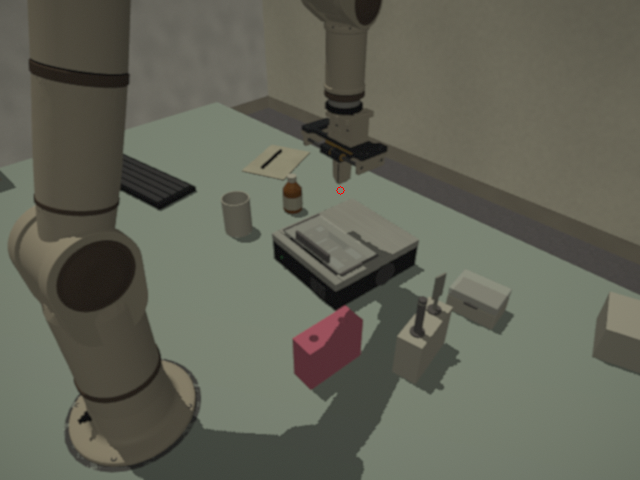

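The fingertips show at about (342,181), while the reported TCP projects to (340.6,190.6). So the true tip seems well above the reported TCP, and the fingers passed over the lip. I'll measure the offset by a gentle touch on the fixed dock top (80 mm).

```bash
python3 - <<'E'
from h import *
print(manip.grip_depth)
p=np.array([.5692,.0251,0])+EX*.065
manip.servo_line(p+[0,0,.115],vel=.25)
manip.sleep(.1); f0=manip.current_force()
z=.115
while z>.05:
    z-=.003; manip.servo_line(p+[0,0,z],vel=.05)
    f=manip.current_force()[2]-f0[2]
    if f>3.5: break
print(z,f,manip.current_tool_pos(),manip.current_clock())
s=viewer.get_image('side')[:,:,::-1]
cv2.imwrite('pics/touch.png',s)
tp=manip.current_tool_pos(); print(proj('side',tp))
manip.servo_line(p+[0,0,z+.03],vel=.2)
print(manip.current_clock())
E
```

```text
0.0188
0.05499999999999995 19.17163700995036 [0.6342 0.0193 0.0579] 16.175
[363.4482 233.4356]
16.525
```

```bash
python3 - <<'E'
from h import *
s=cv2.imread('pics/touch.png'); s2=cv2.imread('pics/side2.png')
b=np.zeros((600,800,3),np.uint8)
b[:600,:400]=crop(s,320,160,80,120,5)
b[:600,400:]=crop(s2,300,110,80,120,5)
T=[.6342,.0193,.08];U=[.5523,.0252,.2114+.0215]
for P,o,x in((T,(320,160),0),(U,(300,110),400)):
    u=(proj('side',P)-o)*5; print(proj('side',P)); cv2.drawMarker(b,(int(u[0]+x),int(u[1])),(0,255,0),0,12)
cv2.imwrite('pics/c5.png',b)
E
```

```text
[363.943  226.0686]
[340.8404 182.0739]
```

View pics/c5.png

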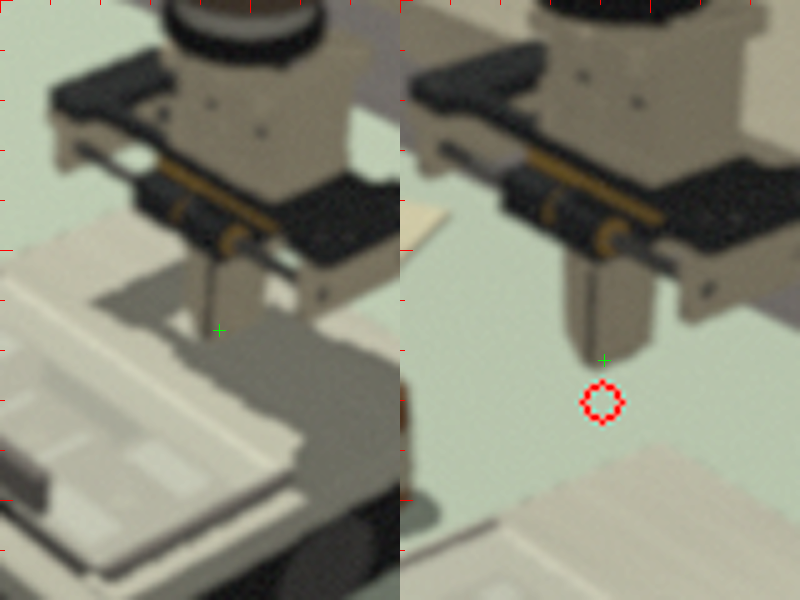

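Fingertip lateral position agrees with the reported TCP, and the true tip is about 20.5 mm above it. I'll correct all heights by that and push again.

```bash
cat >> h.py <<'E'
OZ=np.array([0,0,.0205])   # true fingertip = reported TCP + OZ
def line(p,vel=.15): manip.servo_line(np.asarray(p)-OZ,vel=vel)
def mv(p,o): manip.move_pose(np.asarray(p)-OZ,o)
def tip(): return manip.current_tool_pos()+OZ
E
python3 - <<'E'
from h import *
lip=np.array([.4685,.033,0]); p=lip-EX*.03
line(tip()+[0,0,.05],.3); line(p+[0,0,.15],.3); line(p+[0,0,.094],.2)
f0=manip.current_force()
line(p+EX*.09+[0,0,.094],.1)
print(manip.current_clock(),(manip.current_force()-f0))
d=.09
while d<.135:
    d+=.003; line(p+EX*d+[0,0,.094],.1)
    f=(manip.current_force()-f0)@EX; print(round(d,3),round(f,1),end='; ')
    if f<-9: break
print(manip.current_clock(),tip())
tp=tip()
line(tp-EX*.01,.1); line(tp-EX*.01+[0,0,.1],.3); effector.open_jaws()
print(manip.current_clock())
E
```

```text
19.1417 [-1.1764 -0.079   0.5515]
0.093 -2.2; 0.096 -2.3; 0.099 -2.3; 0.102 -1.0; 0.105 -0.9; 0.108 -1.5; 0.111 -0.9; 0.114 -3.2; 0.117 -10.9; 21.3917 [0.5517 0.0255 0.0935]
23.6167
```

```bash
python3 - <<'E'
from h import *
pr=np.array([.4255,-.291,0])
mv(pr+[0,0,.23],q(188.9)); print(manip.current_clock(),manip.current_q())
for n in('top','side'): cv2.imwrite(f'pics/{n}3.png',viewer.get_image(n)[:,:,::-1])
line(pr+[0,0,.133],.2)
effector.close(40); print(manip.current_clock(),manip.current_finger_gap(),manip.current_gripper_force(),tip())
f0=manip.current_force()
line(tip()+[0,0,.13],.2); manip.sleep(.1)
print(manip.current_clock(),manip.current_finger_gap(),manip.current_force()-f0,tip())
for n in('top','side'): cv2.imwrite(f'pics/{n}4.png',viewer.get_image(n)[:,:,::-1])
t=cv2.imread('pics/top4.png');s=cv2.imread('pics/side4.png')
b=np.zeros((600,800,3),np.uint8)
b[:600,:400]=crop(t,240,160,100,150,4)
b[:600,400:]=crop(s,385,180,80,120,5)
cv2.imwrite('pics/c6.png',b)
E
```

```text
24.9 [ 0.4706  0.2232  0.0862  1.8944 -0.0231  1.025   2.2944]
26.8 0.015453183280977008 40.00003360211849 [ 0.4255 -0.291   0.133 ]
27.7 0.015618558336614446 [-0.4089 -0.7152 -1.1581] [ 0.4244 -0.2902  0.2612]
```

View pics/c6.png

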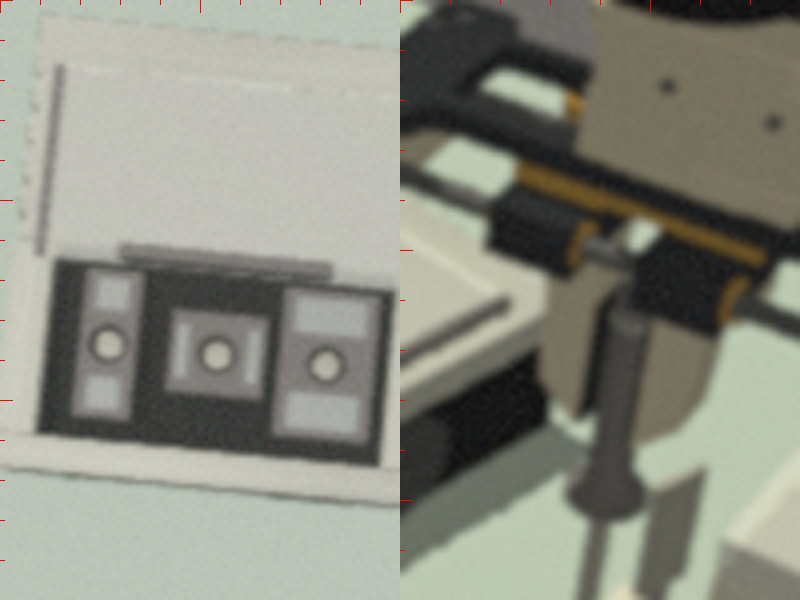

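Cover is fully back. Pins are at top pixels narrow (267,246), short (294.2,248.8), wide (321.5,251.5). The probe is held upright, with guard at side (426,279) and handle top about (431.4,241).

```bash
python3 - <<'E'
from h import *
for n in ((267,246),(294.2,248.8),(321.5,251.5)): print(at('top',*n,.071))
print(proj('side',[.4244,-.2902,.230]),proj('side',[.4244,-.2902,.312]))
print(at('side',426,279,.230))
o=q(174.85)
for p in ([.507,-.032,.2],[.513,.031,.2],[.468,.3165,.2]): print(manip.solve_ik(np.array(p)-OZ,o), manip.solve_ik(np.array(p)-OZ,q(200)))
E
```

```text
[0.5209 0.0928 0.071 ]
[0.5145 0.0311 0.071 ]
[ 0.5083 -0.0309  0.071 ]
[424.9896 278.4319] [431.9528 238.5914]
[ 0.4244 -0.2922  0.23  ]
[ 0.0797  0.2472 -0.0804  1.9379  0.024   0.9574  1.4688] [ 0.1203  0.249  -0.1274  1.9366  0.0383  0.9583  1.8947]
[ 0.0057  0.2597 -0.1377  1.9227  0.043   0.962   1.3289] [ 0.0377  0.2616 -0.175   1.9216  0.0549  0.9629  1.757 ]
[-0.269   0.3804 -0.466   1.7926  0.1977  1.0147  0.6697] [-0.1983  0.3963 -0.5576  1.7902  0.2415  1.0234  1.072 ]
```

```bash
cat >> h.py <<'E'
L=.123  # fingertip to probe tip
def press(w):
    w=np.array([w[0],w[1],0]); o=q(174.85)
    manip.servo_line(w+[0,0,.135+L]-OZ,o,vel=.25)
    line(w+[0,0,.084+L],.2); manip.sleep(.15)
    z=.084; f0=manip.current_force(); f=0; log=[]
    while z>.056 and f<7:
        z-=.0015; line(w+[0,0,z+L],.05); f=(manip.current_force()-f0)[2]; log.append((round(z*1e3,1),round(f,1)))
    print(log,manip.current_clock(),tip(),manip.current_finger_gap())
    return w,z
E
python3 - <<'E'
from h import *
w,z=press((.508,-.031))
manip.sleep(.6); print(manip.current_force())
cv2.imwrite('pics/press1.png',viewer.get_image('side')[:,:,::-1])
line(w+[0,0,.13+L],.2); print(manip.current_clock(),manip.current_force())
E
```

```text
[(82.5, np.float64(0.5)), (81.0, np.float64(-0.1)), (79.5, np.float64(0.0)), (78.0, np.float64(-0.1)), (76.5, np.float64(-0.1)), (75.0, np.float64(-0.0)), (73.5, np.float64(0.6)), (72.0, np.float64(0.5)), (70.5, np.float64(0.3)), (69.0, np.float64(1.4)), (67.5, np.float64(1.5)), (66.0, np.float64(3.4)), (64.5, np.float64(3.7)), (63.0, np.float64(13.4))] 33.1 [ 0.5088 -0.031   0.1874] 0.015634715465844447
[-1.3084 -0.5659 11.9363]
34.2333 [ 0.1627 -0.5787 -1.1596]
```

The force profile matches: about 1 N at 69 mm, 3.7 N at 64.5 mm, then the hard stop, held for 0.6 s. Next is the short cartridge, then the beaker.

```bash
python3 - <<'E'
from h import *
w,z=press((.5145,.031))
manip.sleep(.6); print(manip.current_force())
line(w+[0,0,.135+L],.2)
b=np.array([.4683,.3165,0])
manip.servo_line(b+[0,0,.135+L]-OZ,q(174.85),vel=.25)
manip.sleep(.1); f0=manip.current_force(); print(manip.current_clock(),tip())
for n in('top','side'): cv2.imwrite(f'pics/{n}5.png',viewer.get_image(n)[:,:,::-1])
t=cv2.imread('pics/top5.png');s=cv2.imread('pics/side5.png')
c=np.zeros((600,800,3),np.uint8)
c[:400,:400]=crop(t,120,220,100,100,4)
c[:600,400:]=crop(s,200,120,80,120,5)
cv2.imwrite('pics/c7.png',c)
E
```

```text
[(82.5, np.float64(0.3)), (81.0, np.float64(-0.5)), (79.5, np.float64(-0.3)), (78.0, np.float64(-1.1)), (76.5, np.float64(-0.9)), (75.0, np.float64(-0.5)), (73.5, np.float64(0.1)), (72.0, np.float64(0.4)), (70.5, np.float64(-0.2)), (69.0, np.float64(1.1)), (67.5, np.float64(0.5)), (66.0, np.float64(2.3)), (64.5, np.float64(4.0)), (63.0, np.float64(12.4))] 38.6917 [0.5154 0.0311 0.1874] 0.01582356361771039
[-2.0215 -0.51   11.9887]
41.2083 [0.469  0.3147 0.2579]
```

View pics/c7.png

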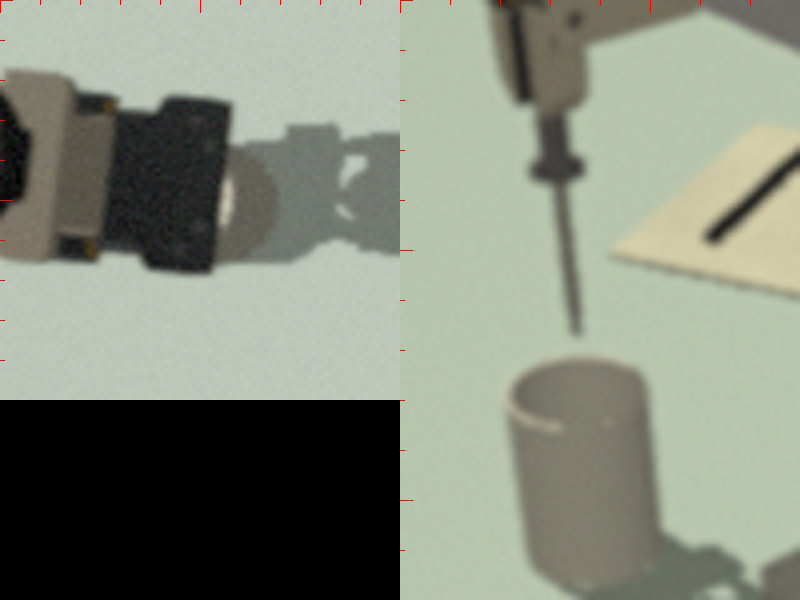

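The probe tip (side (235.2,186.8)) is above the centre of the rim (235.8,198.5). I'll lower it, release and retreat.

```bash
python3 - <<'E'
from h import *
b=np.array([.4683,.3160,0])
line(b+[0,0,.016+L],.15); manip.sleep(.1); f0=manip.current_force(); z=.016
while z>.001:
    z-=.0015; line(b+[0,0,z+L],.05); f=(manip.current_force()-f0)[2]
    if f>2.5: break
print(z,f,manip.current_clock())
effector.open_jaws(); line(tip()+[0,0,.16],.25); manip.sleep(.5)
print(manip.current_clock())
manip.move_pose([.35,.1,.35],q(174.85)) if 0 else None
s=viewer.get_image('side')[:,:,::-1]; cv2.imwrite('pics/side6.png',s)
cv2.imwrite('pics/c8.png',crop(s.copy(),180,110,260,200,3))
E
```

```text
0.0040000000000000036 5.146707401429797 44.35
46.9167
```

View pics/c8.png

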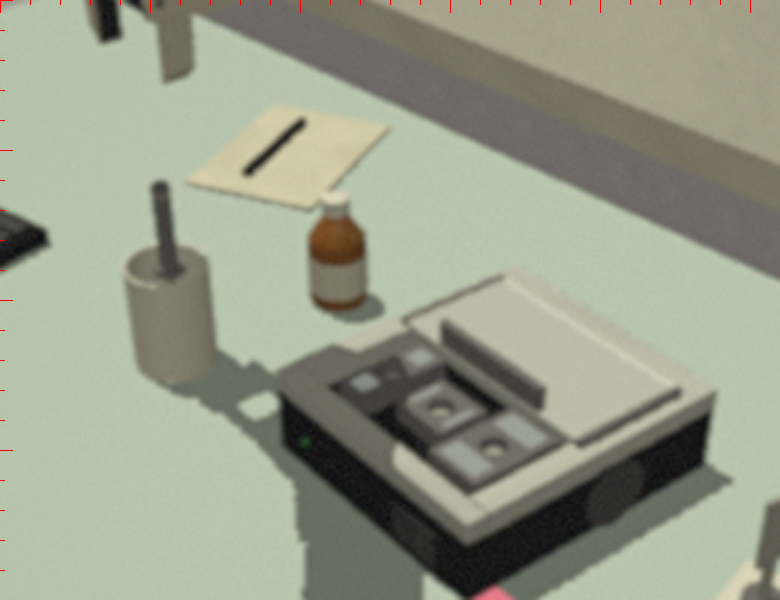

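The probe stands in the upright beaker (handle top at side (233,172)), the cover is open, the gripper is clear and the bottle is in its place. Handing in.

```bash
python3 -c "
from bench import manip
print(manip.current_clock(),manip.hand_in())"
```

```text
the job is handed in; nothing more can be done
46.9667 None
```

I handed the job in at 47 s: the cover is fully back, the wide then the short pin was pressed to its stop and held about 0.6 s, and the probe stands tip-down in the upright beaker; a first push passed over the lip without moving the cover because the true fingertips sit about 20 mm above the reported TCP, which I found with a 19 N touch on the dock top and corrected for.

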